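# Set up a timed incubation with a wind-up timer

## Task

First stand the two red-capped sample jars from the bench upright on the two empty white circles of the low shelf, centred on them, so that all four red-capped jars make one neat row. Then wind the timer's brass key clockwise, a part turn at a time, until it will go no further (the red marker ends in the green patch), and last push the orange lever right over, away from its black dot to its green dot, to start the timer. Do not tip the jars, and leave the blue-capped jar and the two jars already on the shelf where they are.

Things in the scene. Friction and masses are not known exactly. Their poses are not given: they have to be found in the camera images.
- jar_a: loose red-capped jar on the bench, to be placed; 70 mm tall: white body 41 mm across, 50 mm tall, red cap 44 mm across over the top 20 mm (50 to 70 mm up); 60 to 130 g, upright; origin at the centre of its underside, z up its axis. jar_a, jar_b and the blue jar stand on the bench in any order, in a line along y, at least 70 mm between centres
- jar_b: the other loose red-capped jar on the bench, to be placed; same as jar_a (the two are interchangeable)
- blue_jar: bystander on the bench beside them; 70 mm tall: white body 41 mm across, 50 mm tall, blue cap 44 mm across over the top 20 mm (50 to 70 mm up); 60 to 130 g, upright; origin at the centre of its underside, z up its axis
- row_jar1: bystander: red-capped jar already standing on place 1 of the shelf (the end of the row); same size as jar_a
- row_jar2: bystander: red-capped jar already standing on place 2 of the shelf; same size as jar_a
- shelf: fixed low blue shelf, 110 mm (x) by 290 mm (y), top 30 mm above the bench; origin at the centre of its underside on the bench; the row runs along its y axis, four flat white circles 48 mm across at 65 mm pitch, in order place 1 (-y end), 2, 3, 4 (+y end)
- place3 (a point): centre of the third white circle, empty at the start, on the shelf's top face (30 mm above the bench); axes as the shelf; next to row_jar2
- place4 (a point): centre of the fourth white circle, empty at the start, on the shelf's top face; axes as the shelf; the +y end of the row
- timer: fixed grey timer case 130 mm (x) by 180 mm (y) by 65 mm tall; origin at the centre of its underside; at its own x=+15, y=+40 mm the key stands on the top face, the lever at x=0, y=-55 mm, and the marker's slot lies along y at x=-45 mm, y=+2 to +78 mm
- key_grip (a point): centre of the brass key's wing, on its vertical axis, 28 mm above the case top (93 mm above the bench). The wing is a flat upright plate 44 mm long along this point's x axis, 10 mm thick along its y axis, from 14 to 40 mm above the case on an 8 mm shaft with a 4 mm high collar 24 mm across on the case; take it across its thickness from above. The point turns with the key
- key (a joint): angle of the key, rad: 0 run down, 3.6 fully wound, where it meets a hard stop. Grows clockwise seen from above (wing's yaw = timer's yaw minus this value). It starts between 0 and 0.6. A spring resists; turning takes 0.08 to 0.12 N m and the key stays where it is let go. A grasp allows about 1.5 rad, so let go, turn back and grasp again; fingers opened to 60 mm pass round the wing
- marker_tip (a point): red winding marker 10 by 5 mm that slides along the timer's +y as the key is wound (60 mm over the full 3.6 rad), flat on the case top; it ends in a green patch at full wind. It only shows the winding and cannot be pushed
- lever_tip (a point): centre of the 20 mm orange ball at the end of the lever, 45 mm from its pivot; the pivot is 5 mm above the case top, at the timer's x=0, y=-55 mm, axis along the timer's y
- lever (a joint): lever angle, rad: 0 leaning 0.5 rad to the timer's -x (off, black dot), 1.0 leaning 0.5 rad to its +x (started, green dot), a hard stop at each end. Stays where it is left; the ball takes about 1.5 N to push along the timer's +x
There are look-alikes about, which are no part of the job. What is shaped like the jar_a but grey, pink or turquoise is not meant.

How it is judged:
By the outcome, as a careful person would: the job done as asked, in the order asked, and still so for the second after the job is handed in, with the robot touching nothing.
It also fails if it takes over 72 s, if anything falls off the work surface, if the arm or the gripper's body presses on something with over 40 N, if the wrist force passes 120 N, or if a joint passes its speed limit or range.

## Robot

A 6-joint arm with a two-finger parallel gripper is mounted at the origin on the work surface. World frame = base frame: x ahead of the robot, y to its left, z up, the work surface at z = 0. Lengths are in m, angles in degrees, forces in N, time in s.
With the tool pointing down it reaches from about 0.3 to 0.75 m from the base axis. Payload 8.5 kg.
Tool frame: the origin (TCP) lies midway between the tips of the shut fingers; the grasp point (between the pads) lies 19 mm behind it; z points along the fingers, y is the line along which they close (so a half turn about z gives the same grasp; the last joint's range is limited). The gripper opens to 85 mm and grips with 20 to 120 N. Pads are 22 mm wide; open, the fingers measure 114 mm over their backs; the gripper's body (76 mm by 85 mm) begins 54 mm behind the grasp point. The pads swing forward as they close: fully open they stand 13 mm farther back than shut.
Start: joints at [-81.893, 21.807, 74.336, -0, 83.858, -12.336], TCP at [0.192, -0.515, 0.2] pointing down, gripper open.
Joint ranges: [-178.18, 178.18], [-50.72, 133.34], [12.68, 142.11], [-81.47, 261.47], [9.98, 163.14], [-165.26, 165.26]. Speed limits (degrees/s): [136.94, 136.94, 180, 180, 180, 180].

## Interface

Orientations are given as a 3x3 rotation matrix whose columns are the frame's x, y, z axes.
In Python, from rig import env gives the robot as it stands. The module is installed in compiled form; this text tells all that it offers.
- The arm moves only by the tool jog_arm, never from a script. Its argument "targets" is a list of rows, each a list of 6 numbers: the shift along the tool's x, y, z in cm, then the turn, a rotation vector about the tool's x, y, z in degrees. A call has 1 to 8 rows; each row is the pose to reach, as a shift and turn from the pose commanded when the call began, along the tool's axes at that moment; what a row does not reach only later rows make up. A row lasts 1/12 s, in which the tool goes at most 41.7 mm and 7.16 degrees, less where a joint would pass 70% of its speed; a pose out of reach is approached as far as the arm can. A call with a gripper value outside its range is refused whole. "hand" is the opening, from 0 (shut) to 1 (fully open), set as the call begins (left out, the last holds). The fingers move at their own pace and stop on an object; "newtons" is the grip in N (left out, the last holds). Time passes only in rows, so rows that repeat a pose let the fingers close. It gives the time, the measured TCP pose, the force, the opening and the grip force at its end, in the units of the state.
- env.observe(): the state, without advancing time (a new reading comes with each control period).
- env.get_image(name): name is "side" or "top" or "wrist"; returns a dict with "frame" (480x640x3 uint8, red, green, blue), "depth" (480x640 float32, m along the optical axis (not along the pixel's ray), 0 where there is no reading), "fovy" (degrees; the focal length in pixels is half the picture's height over the tangent of half this angle, whatever the lens; pixels are square), "cx", "cy" (the principal point, pixels), "cam_to_world" (4x4, takes a point from camera to world coordinates). Camera axes: x right, y down, z forward; pixel columns grow to the right and rows downward; lengths in m; the calibration is good to about 2 mm. The wrist camera is an equidistant fisheye: a pixel r from the principal point sees the ray r / f radians off the axis. A picture is of the moment at which its call begins.
- env.close_job(): hands the job in; it is judged then, once.
Trained networks look in the newest picture that a camera, given by its name, has taken for a name from the list of things; names that differ only in an ending like _2 or _b are one class to them, and where a whole thing is asked for, a point or a joint stands for the part that bears it (a point fixed in the world has none). Each returns a list of dicts, best first, with "score" (0 to 1); they miss things now and then, are a little off and sometimes report something else, mostly with a low value. They report only what shows in the picture. A call takes as long as a camera call. They do not tell look-alikes from the thing itself.
- env.regions_of(camera, target): "pixels" (480x640 bool, what is visible of it) and "point" ([row, column] in pixels, amid what is visible of it).
The state is a dict: "time_s": time; "q": joint angles; "qvel": joint speeds; "joint_efforts": joint torques, N m; "position": TCP position; "tool_rot": TCP orientation; "ft_force": force on the tool from outside, world axes, zero at the start; "wrist_torque": the same for the moment, N m; "grip_width": finger opening in m; "gripper_force": force on a finger pad.
Only numpy, scipy, OpenCV 4.12 (cv2) and the standard library are available. Lean on these libraries where they do the work, as an engineer would, in place of code of your own. Each camera call takes 0.05 s, during which the arm holds its last target. There are 200 camera calls.

## Working session

There is one attempt and no reset: what is moved stays moved. The work goes in short steps, Python scripts to look and compute and a tool call to move; the robot and the scene stay as the last step left them, time stands still between calls to the robot, and variables do not carry over. Pictures are saved under pics/ and viewed, at most 10 in all, crops included, and the job is handed in when it is done.

Besides the shell and the picture viewer there is one more tool, called after ">>>" as name(argument=value, ...) on one line, values as JSON. jog_arm: Moves the arm, as the interface text tells. Its arguments: {"type":"object","properties":{"targets":{"type":"array","items":{"type":"array","items":{"type":"number"}}},"hand":{"type":"number"},"newtons":{"type":"number"}},"required":["targets"]}

```bash
mkdir -p pics; ls
cat > h.py <<'E'
import numpy as np,cv2
from rig import env
def K(im): return 240/np.tan(np.radians(im['fovy'])/2)
def cloud(im):
    f=K(im);d=im['depth'];v,u=np.mgrid[0:480,0:640]
    P=np.stack([(u-im['cx'])/f*d,(v-im['cy'])/f*d,d],-1)
    T=im['cam_to_world'];W=P@T[:3,:3].T+T[:3,3];W[d<=0]=np.nan
    return W
def save(im,n): cv2.imwrite('pics/'+n+'.png',im['frame'][:,:,::-1])
E
python3 - <<'E'
from h import *
for n in ['top','side']:
    im=env.get_image(n);save(im,n+'0');W=cloud(im)
    print(n,im['cam_to_world'].round(3).tolist(),K(im))
    np.save(n+'W.npy',W);np.save(n+'F.npy',im['frame'])
    for t in ['jar_a','blue_jar','shelf','timer','key','lever','marker_tip']:
        for r in env.regions_of(n,t)[:8]:
            p=W[r['pixels']];p=p[~np.isnan(p[:,0])]
            col=np.median(im['frame'][r['pixels']],0)
            if len(p): print(t,round(r['score'],2),np.round(r['point']),len(p),np.median(p,0).round(3),p.min(0).round(3),p.max(0).round(3),col)
s=env.observe();print(s['position'],s['tool_rot'],s['grip_width'],s['ft_force'])
E
```

```text
pics
top [[-0.026, -0.998, 0.053, 0.446], [-1.0, 0.025, -0.015, -0.035], [0.014, -0.053, -0.999, 0.933], [0.0, 0.0, 0.0, 1.0]] 494.9325503590782
jar_a 0.93 [304. 284.] 512 [0.378 0.031 0.069] [ 0.357  0.012 -0.002] [0.399 0.054 0.073] [132.  99. 117.]
jar_a 0.91 [256. 327.] 484 [ 0.464 -0.044  0.069] [ 0.441 -0.068 -0.004] [ 0.485 -0.023  0.074] [129.  36.  33.]
jar_a 0.81 [308. 328.] 509 [ 0.372 -0.043  0.069] [ 0.344 -0.066 -0.003] [ 0.393 -0.022  0.074] [84. 83. 83.]
jar_a 0.77 [327. 244.] 624 [0.342 0.096 0.069] [ 0.309  0.077 -0.005] [0.362 0.132 0.075] [ 38. 110. 104.]
jar_a 0.63 [303. 373.] 569 [ 0.378 -0.128  0.069] [ 0.347 -0.161 -0.004] [ 0.399 -0.107  0.074] [132.  95. 113.]
jar_a 0.6 [262. 173.] 657 [0.461 0.225 0.068] [ 0.44   0.208 -0.002] [0.482 0.275 0.074] [127.  27.  24.]
jar_a 0.36 [220. 420.] 196 [ 0.519 -0.201  0.103] [ 0.5   -0.215  0.064] [ 0.539 -0.19   0.107] [96. 73. 36.]
blue_jar 0.92 [276. 236.] 571 [0.433 0.113 0.069] [ 0.41   0.095 -0.003] [0.455 0.138 0.075] [ 32.  62. 127.]
blue_jar 0.64 [222. 437.] 7627 [ 0.509 -0.238  0.064] [ 0.434 -0.339 -0.005] [ 
[... 1592 characters left out ...]
107. 106.  96.]
timer 0.23 [272. 257.] 999 [0.594 0.036 0.086] [0.582 0.007 0.03 ] [0.626 0.051 0.105] [112.  62.  57.]
key 0.75 [213. 373.] 218 [ 0.517 -0.195  0.097] [ 0.499 -0.209  0.067] [ 0.539 -0.187  0.108] [95. 76. 43.]
lever 0.68 [185. 411.] 139 [ 0.501 -0.295  0.111] [ 0.489 -0.454 -0.002] [ 0.589 -0.288  0.123] [141. 100.  68.]
marker_tip 0.23 [312. 224.] 6920 [0.6   0.102 0.031] [ 0.533 -0.082 -0.001] [0.701 0.211 0.035] [ 53.  99. 152.]
[ 0.19209691 -0.51532337  0.19982803] [[ 9.37024753e-01  3.49262955e-01 -9.80707505e-06]
 [ 3.49262955e-01 -9.37024753e-01  2.18822819e-05]
 [-1.54680162e-06 -2.39294879e-05 -1.00000000e+00]] 0.08519026287119194 [0.28495993 0.24654899 0.31981614]
```

View pics/top0.png

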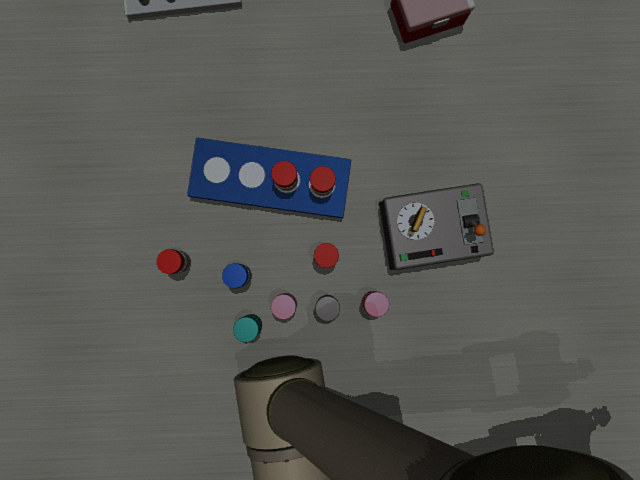

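View pics/side0.png

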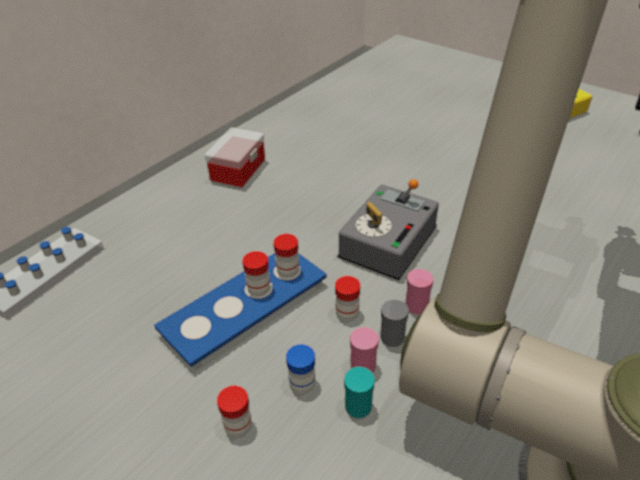

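Run:
```python
import numpy as np,cv2
for n in ['top','side']:
    W=np.load(n+'W.npy');F=np.load(n+'F.npy');hsv=cv2.cvtColor(F,cv2.COLOR_RGB2HSV)
    x,y,z=W[...,0],W[...,1],W[...,2]
    def circ(m,name):
        k,l,st,c=cv2.connectedComponentsWithStats(m.astype(np.uint8))
        for i in range(1,k):
            if st[i,4]>60:
                pts=W[l==i][:,:2].astype(np.float32);cc,r=cv2.minEnclosingCircle(pts)
                print(n,name,np.round(cc,4),round(r,4),np.median(W[l==i],0).round(4),np.median(hsv[l==i],0),st[i,4])
    circ((z>.062)&(z<.075)&(x>.3)&(x<.56)&(y>-.16),'benchcap')
    circ((z>.092)&(z<.106)&(x>.53)&(y>-.12),'shelfcap')
    circ((abs(z-.03)<.006)&(hsv[...,1]<80)&(hsv[...,2]>90)&(x>.53)&(y>-.12),'white')
    m=(abs(z-.065)<.006)&(y<-.13)&(x>.42); c=cv2.minAreaRect(W[m][:,:2].astype(np.float32)*1000);print(n,'timer',c)
    m=(abs(z-.03)<.006)&(x>.5)&(y>-.13); c=cv2.minAreaRect(W[m][:,:2].astype(np.float32)*1000);print(n,'shelf',c)
    m=(z>.095)&(z<.115)&(x>.48)&(x<.56)&(y>-.24)&(y<-.17); c=cv2.minAreaRect(W[m][:,:2].astype(np.float32)*1000);print(n,'key',c,m.sum())
    m=(z>.08)&(y<-.25)&(x>.45)&(y>-.33); print(n,'ball',np.nanmin(W[m],0),np.nanmax(W[m],0),m.sum())
```

```text
top benchcap [ 0.5234 -0.1535] 0.0359 [ 0.5339 -0.1567  0.064 ] [20.  6. 80.] 141
top benchcap [ 0.4645 -0.0438] 0.0218 [ 0.4643 -0.0439  0.0692] [  1. 189. 128.] 487
top benchcap [0.4607 0.2302] 0.0221 [0.4606 0.2291 0.069 ] [  1. 207. 128.] 506
top benchcap [0.4328 0.1166] 0.022 [0.4331 0.1163 0.069 ] [110. 190. 128.] 493
top benchcap [ 0.3768 -0.1293] 0.0219 [ 0.377  -0.1289  0.0691] [165.  67. 132.] 496
top benchcap [0.3772 0.0331] 0.0221 [0.3775 0.0327 0.0689] [164.  64. 132.] 496
top benchcap [ 0.372  -0.0436] 0.0218 [ 0.3721 -0.0435  0.0692] [30.  5. 84.] 494
top benchcap [0.3397 0.0986] 0.0221 [0.3402 0.0984 0.0692] [ 88. 166. 112.] 505
top shelfcap [0.6051 0.0252] 0.0222 [0.6044 0.0245 0.099 ] [  1. 192. 129.] 520
top shelfcap [ 0.5943 -0.0407] 0.0222 [ 0.5938 -0.0405  0.0992] [  1. 189. 129.] 516
top white [0.6272 0.153 ] 0.0245 [0.6268 0.1529 0.0299] [100.  13. 143.] 541
top white [0.6161 0.0886] 0.0243 [0.6162 0.0889 0.0298] [106.  18. 147.] 537
top timer ((682.1578369140625, -237.27447509765625), (485.8717346191406, 188.97523498535156), 2.289802074432373)
top shelf ((745
[... 1181 characters left out ...]
3  0.0315] [ 23.  28. 120.] 152
side white [0.6061 0.028 ] 0.0262 [0.5928 0.0408 0.0315] [ 24.   27.5 119. ] 150
side white [0.6181 0.0912] 0.0281 [0.6163 0.0916 0.0313] [ 22.  24. 203.] 537
side white [0.628  0.1555] 0.0274 [0.6273 0.1558 0.0312] [ 22.  24. 203.] 592
side timer ((1250.8651123046875, -320.54925537109375), (365.0176696777344, 1658.6754150390625), 77.89138793945312)
side shelf ((740.6561279296875, 144.7266082763672), (574.9136962890625, 273.0816650390625), 29.764989852905273)
side key ((520.1019897460938, -198.61944580078125), (11.11220932006836, 44.05997085571289), 67.15572357177734) 139
side ball [ 0.48888652 -0.32998362  0.08014246] [ 2.02933199 -0.28635854  0.14221911] 216
```

The pictures agree. The red jars stand at about (255,326) and (262,171) in the top view, and blue at (276,236). The empty circles are at (175,252) and (170,217). The key is at (220,418), the lever ball at (230,480) on the black-dot side, and the marker at about (252,438) with the green patch at (257,404). The two cameras differ by about 3 mm in y, so I average them.

```bash
cat >> h.py <<'E'
def go(*tg):
    "tg: (x,y,z,yaw of tool x deg) -> rows"
    s=env.observe();R=s['tool_rot'];p=s['position']
    from scipy.spatial.transform import Rotation as Ro
    print('t',s['time_s'],'p',np.round(p,4),'yaw',round(np.degrees(np.arctan2(R[1,0],R[0,0])),2),'grip',round(s['grip_width'],4),s['gripper_force'],'F',np.round(s['ft_force'],1),'q',np.round(s['q'],0))
    for x,y,z,a in tg:
        a=np.radians(a);c,sn=np.cos(a),np.sin(a)
        D=np.array([[c,sn,0],[sn,-c,0],[0,0,-1.]])
        print(np.round(R.T@(np.array([x,y,z])-p)*100,2),np.round(np.degrees(Ro.from_matrix(R.T@D).as_rotvec()),1))
E
python3 - <<'E'
from h import *
go((.4643,-.0418,.15,80.2),(.4643,-.0418,.037,80.2))
W=np.load('topW.npy');F=np.load('topF.npy')
x,y,z=np.moveaxis(W,-1,0)
for n in ['top','side']:
    W=np.load(n+'W.npy');x,y,z=np.moveaxis(W,-1,0)
    m=(abs(z-.065)<.005)&(y<-.13)&(x>.42)&(x<.61)&(y>-.36)
    k,l,st,c=cv2.connectedComponentsWithStats(m.astype(np.uint8));i=1+np.argmax(st[1:,4])
    print(n,cv2.minAreaRect(W[l==i][:,:2].astype(np.float32)*1000))
    m=(z>.102)&(z<.125)&(x>.47)&(x<.53)&(y<-.27)&(y>-.33);print('ball',np.median(W[m],0),W[m].max(0),W[m].min(0))
E
```

```text
t 0.8 p [ 0.1921 -0.5153  0.1998] yaw 20.44 grip 0.0852 0.0 F [0.3 0.2 0.3] q [-82.  22.  74.  -0.  84. -12.]
[ 42.04 -34.86   4.98] [ -0.   -0.  -59.8]
[ 42.04 -34.86  16.28] [ -0.   -0.  -59.8]
top ((511.0340270996094, -243.83010864257812), (129.39585876464844, 179.33689880371094), 7.450559616088867)
ball [ 0.49861932 -0.29930628  0.11668008] [ 0.5086444  -0.29165393  0.12158261] [ 0.48997612 -0.30987004  0.10837609]
side ((509.83563232421875, -240.33670043945312), (128.90432739257812, 183.1565704345703), 7.412921905517578)
ball [ 0.49654782 -0.29434316  0.11542894] [ 0.50760067 -0.28761398  0.12283473] [ 0.48888652 -0.30646447  0.10303495]
```

>>> jog_arm(targets=[[42.0,-34.9,3,0,0,-59.8],[42.0,-34.9,3,0,0,-59.8],[42.0,-34.9,3,0,0,-59.8],[42.0,-34.9,3,0,0,-59.8],[42.0,-34.9,3,0,0,-59.8],[42.0,-34.9,3,0,0,-59.8],[42.0,-34.9,3,0,0,-59.8],[42.0,-34.9,3,0,0,-59.8]], hand=1, newtons=40)

```text
time_s: 1.47
position: [0.3582, -0.2248, 0.1817]
tool_rot: [[0.207, 0.978, 0.0], [0.978, -0.207, -0.0], [-0.0, 0.001, -1.0]]
ft_force: [1.2, -1.1, -0.2]
grip_width: 0.0856
gripper_force: 0.0
```

```bash
python3 -c "
from h import *
go((.4643,-.0418,.14,80.2),(.4643,-.0418,.037,80.2))"
```

```text
t 1.4667 p [ 0.3582 -0.2248  0.1817] yaw 78.07 grip 0.0856 0.0 F [ 1.2 -1.1 -0.2] q [-48.  10.  95.   0.  75. -36.]
[20.1   6.6   4.16] [ 0.   0.  -2.1]
[20.1   6.59 14.46] [ 0.   0.  -2.1]
```

>>> jog_arm(targets=[[20.1,6.6,4.0,0,0,-2.1],[20.1,6.6,4.0,0,0,-2.1],[20.1,6.6,4.0,0,0,-2.1],[20.1,6.6,4.0,0,0,-2.1],[20.1,6.6,4.0,0,0,-2.1],[20.1,6.6,4.0,0,0,-2.1],[20.1,6.6,4.0,0,0,-2.1],[20.1,6.6,4.0,0,0,-2.1]])

```text
time_s: 2.13
position: [0.4647, -0.0444, 0.1416]
tool_rot: [[0.175, 0.985, -0.0], [0.985, -0.175, -0.0], [-0.0, -0.0, -1.0]]
ft_force: [-1.0, 0.1, 0.3]
grip_width: 0.0852
gripper_force: 0.0
```

```bash
python3 -c "
from h import *
go((.4643,-.0418,.037,80.2))
im=env.get_image('wrist');save(im,'w1')"
```

```text
t 2.1333 p [ 0.4647 -0.0444  0.1416] yaw 79.9 grip 0.0852 0.0 F [-1.   0.1  0.3] q [-20.  17.  93.  -0.  71. -10.]
[ 0.26 -0.09 10.46] [-0.   0.  -0.3]
```

View pics/w1.png

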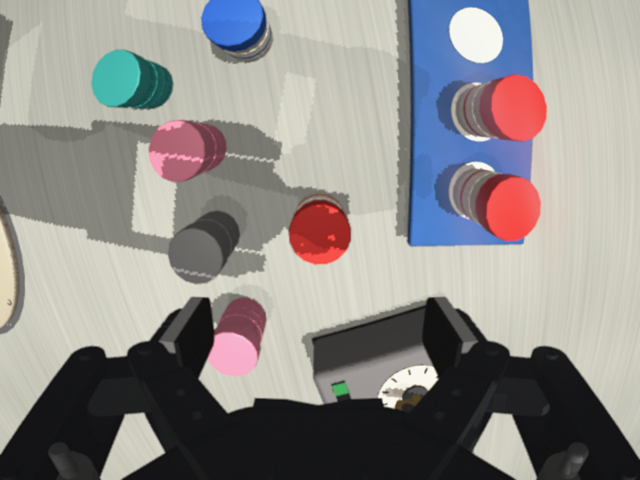

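The red jar cap sits centred between the open fingers at about (232,320), with clear room around it. I measure it with the wrist camera as a third opinion.

```bash
cat >> h.py <<'E'
def wcloud(im):
    f=K(im);d=im['depth'];v,u=np.mgrid[0:480,0:640]
    a,b=u-im['cx'],v-im['cy'];r=np.hypot(a,b)+1e-9;t=np.tan(np.minimum(r/f,1.5))*d
    P=np.stack([a/r*t,b/r*t,d],-1);T=im['cam_to_world'];W=P@T[:3,:3].T+T[:3,3];W[d<=0]=np.nan
    return W
def circs(W,m,name):
    k,l,st,c=cv2.connectedComponentsWithStats(m.astype(np.uint8))
    for i in range(1,k):
        if st[i,4]>100:
            cc,r=cv2.minEnclosingCircle(W[l==i][:,:2].astype(np.float32));print(name,np.round(cc,4),round(r,4),np.median(W[l==i],0).round(4))
def wl(im):
    W=wcloud(im);x,y,z=np.moveaxis(W,-1,0);hsv=cv2.cvtColor(im['frame'],cv2.COLOR_RGB2HSV)
    red=((hsv[...,0]<8)|(hsv[...,0]>172))&(hsv[...,1]>110)
    circs(W,red&(abs(z-.07)<.005),'bench red');circs(W,red&(abs(z-.1)<.005),'shelf red')
    circs(W,(abs(z-.03)<.005)&(hsv[...,1]<60)&(hsv[...,2]>150)&(x>.5),'white')
    return W
E
python3 -c "
from h import *
im=env.get_image('wrist');wl(im)"
```

```text
bench red [ 0.4668 -0.0422] 0.0219 [ 0.467  -0.0411  0.07  ]
shelf red [0.6075 0.0263] 0.0224 [0.6054 0.026  0.1   ]
shelf red [ 0.5961 -0.0388] 0.0222 [ 0.5943 -0.038   0.0999]
white [0.6196 0.0897] 0.0254 [0.6179 0.0898 0.0309]
white [0.6081 0.0261] 0.0246 [0.5947 0.0209 0.0308]
white [ 0.5979 -0.0381] 0.0246 [ 0.5874 -0.0211  0.0308]
```

>>> jog_arm(targets=[[0.2,-0.1,3.0,0,0,0],[0.2,-0.1,6.0,0,0,0],[0.2,-0.1,9.0,0,0,0],[0.2,-0.1,10.4,0,0,0],[0.2,-0.1,10.4,0,0,0],[0.2,-0.1,10.4,0,0,0]])

```text
time_s: 2.73
position: [0.4641, -0.0433, 0.0379]
tool_rot: [[0.178, 0.984, -0.0], [0.984, -0.178, 0.0], [-0.0, -0.0, -1.0]]
ft_force: [0.3, -1.0, 0.7]
grip_width: 0.0853
gripper_force: 0.0
```

>>> jog_arm(targets=[[0,0,0,0,0,0],[0,0,0,0,0,0],[0,0,0,0,0,0],[0,0,0,0,0,0],[0,0,0,0,0,0],[0,0,0,0,0,0]], hand=0, newtons=35)

```text
time_s: 3.23
position: [0.4605, -0.0411, 0.0398]
tool_rot: [[0.175, 0.985, -0.008], [0.985, -0.175, 0.001], [-0.0, -0.008, -1.0]]
ft_force: [-33.6, 5.3, 73.6]
grip_width: 0.0123
gripper_force: 36.9
```

```bash
python3 -c "
from h import *
go()
im=env.get_image('side');im2=env.get_image('wrist')
cv2.imwrite('pics/a1.png',np.hstack([cv2.resize(im['frame'][150:400,200:500],(400,333)),cv2.resize(im2['frame'],(400,333))])[:,:,::-1])"
```

```text
t 3.2333 p [ 0.4605 -0.0411  0.0398] yaw 79.92 grip 0.0123 36.904133688658476 F [-33.6   5.3  73.6] q [-20.  25. 101.  -0.  55. -10.]
```

View pics/a1.png

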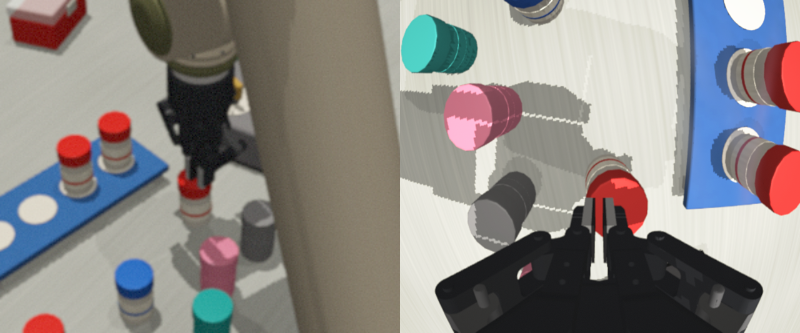

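The fingers read 12 mm with 74 N of upward force, so this is not a proper grasp. I check the jar's state before doing anything.

```bash
python3 -c "
from h import *
im=env.get_image('side');im2=env.get_image('wrist')
W=wl(im2);np.save('w2.npy',W);save(im2,'w2raw')
a=cv2.resize(im['frame'][240:330,300:400],(400,360),interpolation=2);b=cv2.resize(im2['frame'][210:400,200:440],(400,360))
cv2.imwrite('pics/a2.png',np.hstack([a,b])[:,:,::-1])
for v in range(250,360,15): print(v,[tuple((W[v,u]*1000).round(0).astype(int)) if W[v,u,0]==W[v,u,0] else None for u in (300,312,322,332,345,360,380)])
"
```

```text
bench red [0.3749 0.0433] 0.0103 [0.3767 0.0443 0.07  ]
bench red [ 0.4774 -0.0438] 0.0221 [ 0.4828 -0.0363  0.0704]
shelf red [0.6055 0.0264] 0.0216 [0.5966 0.0272 0.0998]
shelf red [ 0.5953 -0.0391] 0.0225 [ 0.5909 -0.0371  0.0999]
white [0.6194 0.0869] 0.0253 [0.618  0.0814 0.0309]
white [0.6084 0.0258] 0.0247 [0.5936 0.0239 0.0308]
white [ 0.5978 -0.038 ] 0.0246 [ 0.5855 -0.0222  0.0308]
250 [(np.int64(455), np.int64(-31), np.int64(27)), (np.int64(462), np.int64(-27), np.int64(43)), (np.int64(467), np.int64(-25), np.int64(50)), (np.int64(472), np.int64(-23), np.int64(59)), (np.int64(478), np.int64(-22), np.int64(64)), (np.int64(484), np.int64(-23), np.int64(65)), (np.int64(500), np.int64(-47), np.int64(1))]
265 [(np.int64(455), np.int64(-34), np.int64(42)), (np.int64(462), np.int64(-27), np.int64(62)), (np.int64(467), np.int64(-25), np.int64(70)), (np.int64(471), np.int64(-25), np.int64(72)), (np.int64(477), np.int64(-26), np.int64(72)), (np.int64(483), np.int64(-28), np.int64(70)), (np.int64(491), np.int64(-30), np.int64(68))]
280 [(np.int64(453), np.int64(-41), np.int64(43)), (
[... 1228 characters left out ...]
8), np.int64(-59), np.int64(69))]
340 [(np.int64(460), np.int64(-28), np.int64(122)), (np.int64(462), np.int64(-35), np.int64(113)), (np.int64(465), np.int64(-36), np.int64(112)), (np.int64(469), np.int64(-30), np.int64(122)), (np.int64(473), np.int64(-31), np.int64(122)), (np.int64(477), np.int64(-31), np.int64(123)), (np.int64(493), np.int64(-112), np.int64(0))]
355 [(np.int64(460), np.int64(-29), np.int64(130)), (np.int64(462), np.int64(-37), np.int64(119)), (np.int64(464), np.int64(-43), np.int64(111)), (np.int64(469), np.int64(-31), np.int64(129)), (np.int64(472), np.int64(-31), np.int64(130)), (np.int64(476), np.int64(-32), np.int64(130)), (np.int64(482), np.int64(-38), np.int64(123))]
```

View pics/a2.png

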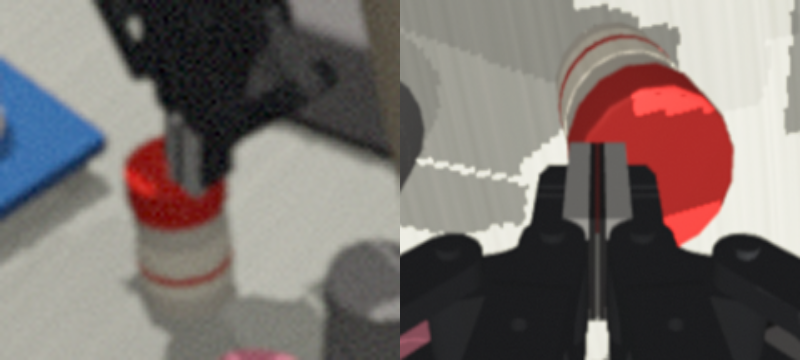

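The closed fingers are dug into the -x side of the cap. The jar has slid about 11 mm to +x and leans slightly, and the contact pushes the tool toward -x and up. I back out that way with the fingers closed.

>>> jog_arm(targets=[[0,-0.4,-0.3,0,0,0],[0,-0.8,-0.4,0,0,0],[0,-1.3,-0.5,0,0,0],[0,-1.8,-0.5,0,0,0],[0,-2.4,-0.5,0,0,0],[0,-2.4,-0.5,0,0,0]])

```text
time_s: 3.93
position: [0.4392, -0.0374, 0.0422]
tool_rot: [[0.176, 0.984, -0.002], [0.984, -0.176, 0.001], [0.0, -0.002, -1.0]]
ft_force: [-0.1, 0.8, 0.0]
grip_width: 0.0002
gripper_force: 0.0
```

```bash
python3 -c "
from h import *
go()
im=env.get_image('wrist');wl(im)
for n in ['top','side']:
    im=env.get_image(n);W=cloud(im);x,y,z=np.moveaxis(W,-1,0);hsv=cv2.cvtColor(im['frame'],cv2.COLOR_RGB2HSV)
    m=((hsv[...,0]<8)|(hsv[...,0]>172))&(hsv[...,1]>110)&(x<.55)&(z>.062)
    circs(W,m,n)
b=cv2.resize(im['frame'][240:330,300:400],(400,360))
cv2.imwrite('pics/a3.png',b[:,:,::-1])
"
```

```text
t 3.9333 p [ 0.4392 -0.0374  0.0422] yaw 79.84 grip 0.0002 0.0 F [-0.1  0.8  0. ] q [-20.  23. 104.   0.  53. -10.]
bench red [0.3638 0.04  ] 0.0055 [0.3635 0.0403 0.0699]
bench red [0.3727 0.0221] 0.0127 [0.3701 0.0234 0.07  ]
bench red [ 0.4666 -0.0422] 0.022 [ 0.4681 -0.0383  0.07  ]
shelf red [0.5916 0.0285] 0.0144 [0.5868 0.0283 0.0969]
shelf red [ 0.591  -0.0396] 0.0209 [ 0.5811 -0.0382  0.0996]
white [0.6191 0.0906] 0.0257 [0.618  0.0843 0.0308]
white [0.6083 0.0259] 0.0247 [0.594  0.0238 0.0308]
white [ 0.5975 -0.0378] 0.0248 [ 0.5859 -0.0224  0.0308]
top [0.4609 0.2303] 0.0224 [0.4606 0.2287 0.069 ]
side [ 0.4638 -0.0391] 0.0227 [ 0.4658 -0.0319  0.0703]
side [0.459  0.2321] 0.0231 [0.4573 0.235  0.0706]
```

View pics/a3.png

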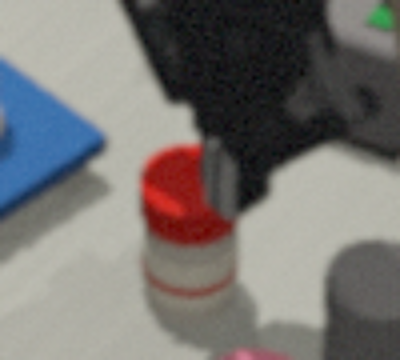

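The jar settled back upright at its original spot, (0.465, -0.042). For the retry I go deeper, pre-open less, and close gradually.

```bash
python3 -c "
from h import *
go((.465,-.042,.14,80.2),(.465,-.042,.022,80.2))"
```

```text
t 4.0833 p [ 0.4407 -0.0379  0.0424] yaw 79.83 grip 0.0001 0.0 F [-0.3 -0.2 -0.6] q [-20.  23. 104.  -0.  53. -10.]
[ 0.03  2.46 -9.76] [-0.  -0.  -0.4]
[0.03 2.46 2.04] [-0.  -0.  -0.4]
```

>>> jog_arm(targets=[[0,-0.3,-3,0,0,0],[0,-0.3,-6,0,0,0],[0,0,-9,0,0,0],[0,0,-9.8,0,0,0],[0,2.6,-9.8,0,0,0],[0,2.6,-9.8,0,0,0],[0,2.6,-9.8,0,0,0]])

```text
time_s: 4.67
position: [0.4665, -0.0425, 0.1398]
tool_rot: [[0.176, 0.984, -0.001], [0.984, -0.176, 0.0], [0.0, -0.001, -1.0]]
ft_force: [-1.4, 1.3, -0.5]
grip_width: -0.0001
gripper_force: 0.0
```

>>> jog_arm(targets=[[0,0,0,0,0,0],[0,0,0,0,0,0],[0,0,0,0,0,0],[0,0,0,0,0,0],[0,0,0,0,0,0]], hand=0.8)

```text
time_s: 5.08
position: [0.466, -0.0424, 0.1405]
tool_rot: [[0.176, 0.984, -0.0], [0.984, -0.176, 0.0], [0.0, -0.0, -1.0]]
ft_force: [0.1, 0.2, 0.5]
grip_width: 0.0607
gripper_force: 0.0
```

```bash
python3 -c "
from h import *
go((.465,-.042,.022,80.2))
im=env.get_image('wrist');wl(im);save(im,'w3')"
```

```text
t 5.0833 p [ 0.466  -0.0424  0.1405] yaw 79.84 grip 0.0607 0.0 F [0.1 0.2 0.5] q [-20.  17.  93.  -0.  70. -10.]
[ 0.02 -0.1  11.85] [-0.  -0.  -0.4]
bench red [ 0.4667 -0.0423] 0.0219 [ 0.4669 -0.0412  0.07  ]
shelf red [0.6072 0.026 ] 0.0221 [0.6053 0.026  0.1   ]
shelf red [ 0.5962 -0.0387] 0.0221 [ 0.5943 -0.038   0.0999]
white [0.619  0.0905] 0.0251 [0.6179 0.0898 0.0309]
white [0.6086 0.0259] 0.0247 [0.5944 0.0224 0.0308]
white [ 0.5977 -0.0379] 0.0245 [ 0.5866 -0.0214  0.0308]
```

View pics/w3.png

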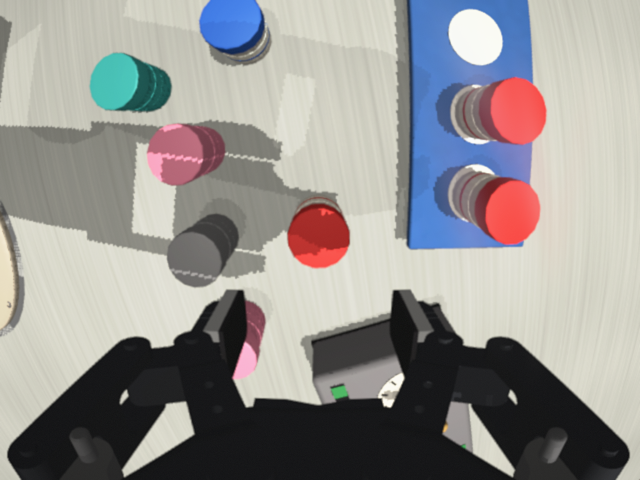

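The jar is upright and centred between the fingers at about (235,319). I descend deeper and close gradually.

>>> jog_arm(targets=[[0,0,3,0,0,0],[0,0,6,0,0,0],[0,0,9,0,0,0],[0,0,11,0,0,0],[0,0,11.7,0,0,0],[0,0,11.7,0,0,0],[0,0,11.7,0,0,0]])

```text
time_s: 5.72
position: [0.4666, -0.0426, 0.0242]
tool_rot: [[0.176, 0.984, 0.001], [0.984, -0.176, -0.0], [-0.0, 0.001, -1.0]]
ft_force: [0.6, -0.0, 0.2]
grip_width: 0.0682
gripper_force: 0.0
```

>>> jog_arm(targets=[[0,0,0,0,0,0],[0,0,0,0,0,0],[0,0,0,0,0,0]], hand=0.58, newtons=20)

```text
time_s: 5.97
position: [0.4667, -0.0426, 0.0245]
tool_rot: [[0.176, 0.984, 0.002], [0.984, -0.176, -0.001], [-0.0, 0.002, -1.0]]
ft_force: [0.1, -0.4, 0.9]
grip_width: 0.0495
gripper_force: 0.0
```

>>> jog_arm(targets=[[0,0,0,0,0,0],[0,0,0,0,0,0],[0,0,0,0,0,0]], hand=0.48)

```text
time_s: 6.22
position: [0.4666, -0.0426, 0.0244]
tool_rot: [[0.176, 0.984, 0.001], [0.984, -0.176, -0.001], [-0.0, 0.002, -1.0]]
ft_force: [-1.3, 0.5, 6.7]
grip_width: 0.0429
gripper_force: 19.5
```

>>> jog_arm(targets=[[0,0,0,0,0,0],[0,0,0,0,0,0],[0,0,-0.7,0,0,0],[0,0,-1.5,0,0,0],[0,0,-1.5,0,0,0]], hand=0.4, newtons=25)

```text
time_s: 6.63
position: [0.467, -0.0427, 0.0401]
tool_rot: [[0.176, 0.984, 0.003], [0.984, -0.176, -0.001], [-0.0, 0.003, -1.0]]
ft_force: [0.7, -0.5, -0.1]
grip_width: 0.0432
gripper_force: 25.9
```

```bash
python3 -c "
from h import *
go()
im=env.get_image('wrist');W=wcloud(im);x,y,z=np.moveaxis(W,-1,0);hsv=cv2.cvtColor(im['frame'],cv2.COLOR_RGB2HSV)
red=((hsv[...,0]<8)|(hsv[...,0]>172))&(hsv[...,1]>110)&(x<.52)&(z<.1)&(z>.04)&(abs(y+.042)<.04);circs(W,red,'held')
q=W[red&(z>.078)];A=np.c_[q[:,:2]-q[:,:2].mean(0),np.ones(len(q))];print(len(q),np.linalg.lstsq(A,q[:,2],rcond=None)[0])"
```

```text
t 6.6333 p [ 0.467  -0.0427  0.0401] yaw 79.84 grip 0.0432 25.884713530540466 F [ 0.7 -0.5 -0.1] q [-20.  25. 100.   0.  54. -10.]
held [ 0.4672 -0.0437] 0.0233 [ 0.4682 -0.0383  0.0856]
8735 [-0.01152586 -0.03608107  0.08536511]
```

Held at the right width and lifted cleanly. I carry it to place 3.

```bash
python3 -c "
from h import *
go((.467,-.0427,.146,80.2),(.6183,.090,.146,80.2),(.6183,.090,.056,80.2))"
```

```text
t 6.6833 p [ 0.4667 -0.0426  0.0395] yaw 79.84 grip 0.0426 25.882321000099182 F [ 0.6  0.  -0.8] q [-20.  25. 101.   0.  54. -10.]
[-1.000e-02  5.000e-02 -1.065e+01] [ 0.1  0.  -0.4]
[ 15.72  12.61 -10.63] [ 0.1  0.  -0.4]
[15.72 12.59 -1.63] [ 0.1  0.  -0.4]
```

>>> jog_arm(targets=[[0,0,-2,0,0,0],[0,0,-4.5,0,0,0],[0,0,-7,0,0,0],[0,0,-9.5,0,0,0],[1,1,-10.6,0,0,0],[3.0,2.5,-10.6,0,0,0],[5.5,4.5,-10.6,0,0,0],[8,7,-10.6,0,0,0]])

```text
time_s: 7.35
position: [0.5493, 0.0248, 0.1449]
tool_rot: [[0.177, 0.984, -0.0], [0.984, -0.177, -0.0], [-0.0, -0.0, -1.0]]
ft_force: [0.9, -1.7, -1.1]
grip_width: 0.0424
gripper_force: 26.1
```

```bash
python3 -c "
from h import *
go((.6183,.090,.146,80.2),(.6183,.090,.056,80.2))"
```

```text
t 7.35 p [0.5493 0.0248 0.1449] yaw 79.79 grip 0.0424 26.104703843593597 F [ 0.9 -1.7 -1.1] q [-10.  24.  80.  -0.  76.   0.]
[ 7.64  5.63 -0.11] [-0.   0.  -0.4]
[7.64 5.63 8.89] [-0.   0.  -0.4]
```

>>> jog_arm(targets=[[2.5,2,0,0,0,-0.4],[5,3.8,0,0,0,-0.4],[7.0,5.2,0,0,0,-0.4],[7.7,5.6,0,0,0,-0.4],[7.7,5.6,1,0,0,-0.4],[7.7,5.6,3,0,0,-0.4],[7.7,5.6,4,0,0,-0.4],[7.7,5.6,4,0,0,-0.4]])

```text
time_s: 8.02
position: [0.6157, 0.0891, 0.1016]
tool_rot: [[0.17, 0.985, -0.006], [0.985, -0.17, 0.0], [-0.001, -0.006, -1.0]]
ft_force: [0.1, -0.2, -0.8]
grip_width: 0.0425
gripper_force: 26.1
```

```bash
python3 -c "
from h import *
go((.6183,.090,.056,80.2))
im=env.get_image('wrist');wl(im)"
```

```text
t 8.0167 p [0.6157 0.0891 0.1016] yaw 80.19 grip 0.0425 26.100140511989594 F [ 0.1 -0.2 -0.8] q [-3. 34. 71. -0. 76.  7.]
[0.14 0.26 4.56] [-0.3  0.1 -0. ]
bench red [0.4633 0.2314] 0.0225 [0.4661 0.2302 0.0699]
shelf red [0.618  0.1029] 0.0154 [0.6194 0.1085 0.0996]
shelf red [0.6077 0.0263] 0.0221 [0.6072 0.0244 0.1   ]
white [0.6293 0.1542] 0.0244 [0.6294 0.1543 0.0308]
white [0.6194 0.0903] 0.0242 [0.6239 0.101  0.0308]
```

>>> jog_arm(targets=[[0.1,0.3,1.5,0,0,0],[0.1,0.3,3.0,0,0,0],[0.1,0.3,4.0,0,0,0],[0.1,0.3,4.5,0,0,0],[0.1,0.3,4.6,0,0,0],[0.1,0.3,4.6,0,0,0]])

```text
time_s: 8.57
position: [0.6212, 0.0902, 0.059]
tool_rot: [[0.17, 0.985, 0.001], [0.985, -0.17, -0.0], [0.0, 0.001, -1.0]]
ft_force: [0.2, 0.6, -1.3]
grip_width: 0.0424
gripper_force: 26.1
```

```bash
python3 -c "
from h import *
go((.6183,.090,.055,80.2))"
```

```text
t 8.5667 p [0.6212 0.0902 0.059 ] yaw 80.23 grip 0.0424 26.121416687965393 F [ 0.2  0.6 -1.3] q [-3. 37. 73. -0. 71.  7.]
[-0.07 -0.28  0.4 ] [ 0. -0.  0.]
```

>>> jog_arm(targets=[[0,-0.25,0.1,0,0,0],[0,-0.25,0.2,0,0,0],[0,-0.25,0.3,0,0,0],[0,-0.25,0.35,0,0,0],[0,-0.25,0.35,0,0,0]])

```text
time_s: 8.98
position: [0.6186, 0.0908, 0.0551]
tool_rot: [[0.17, 0.986, 0.0], [0.986, -0.17, -0.0], [-0.0, 0.0, -1.0]]
ft_force: [-0.0, 0.0, -1.4]
grip_width: 0.043
gripper_force: 26.1
```

```bash
python3 -c "
from h import *
go((.6183,.090,.055,80.2))"
```

```text
t 8.9833 p [0.6186 0.0908 0.0551] yaw 80.24 grip 0.043 26.121605336666107 F [-0.   0.  -1.4] q [-2. 37. 74. -0. 70.  7.]
[-0.08 -0.01  0.01] [0. 0. 0.]
```

>>> jog_arm(targets=[[-0.1,0,0.05,0,0,0],[-0.1,0,0.1,0,0,0],[-0.1,0,0.1,0,0,0]])

```text
time_s: 9.23
position: [0.6185, 0.0898, 0.0546]
tool_rot: [[0.17, 0.986, 0.001], [0.986, -0.17, 0.0], [0.0, 0.001, -1.0]]
ft_force: [-2.4, 0.5, 4.0]
grip_width: 0.0426
gripper_force: 26.5
```

>>> jog_arm(targets=[[0,0,0,0,0,0],[0,0,0,0,0,0],[0,0,0,0,0,0],[0,0,0,0,0,0]], hand=0.6)

```text
time_s: 9.57
position: [0.6184, 0.0898, 0.0539]
tool_rot: [[0.17, 0.986, -0.0], [0.986, -0.17, -0.0], [-0.0, -0.0, -1.0]]
ft_force: [0.4, -0.3, -0.4]
grip_width: 0.051
gripper_force: 0.0
```

>>> jog_arm(targets=[[0,0,0,0,0,0],[0,0,0,0,0,0],[0,0,-2,0,0,0],[0,0,-5,0,0,0],[0,0,-9,0,0,0],[0,0,-9.5,0,0,0]], hand=0.8)

```text
time_s: 10.07
position: [0.6209, 0.0897, 0.1559]
tool_rot: [[0.169, 0.985, 0.011], [0.986, -0.169, -0.001], [0.001, 0.011, -1.0]]
ft_force: [0.3, -0.0, 0.9]
grip_width: 0.0683
gripper_force: 0.0
```

```bash
python3 -c "
from h import *
go((.4628,.2313,.147,80.2),(.4628,.2313,.022,80.2))
im=env.get_image('wrist');wl(im)"
```

```text
t 10.0667 p [0.6209 0.0897 0.1559] yaw 80.25 grip 0.0683 0.0 F [ 0.3 -0.   0.9] q [-3. 31. 66. -0. 82.  7.]
[ 11.27 -17.99   0.71] [ 0.6 -0.1  0. ]
[ 11.25 -18.13  13.21] [ 0.6 -0.1  0. ]
bench red [0.4634 0.2312] 0.0224 [0.4655 0.2305 0.0699]
shelf red [0.6187 0.0904] 0.0219 [0.6189 0.0911 0.1   ]
shelf red [0.6078 0.0265] 0.0224 [0.6081 0.0286 0.0999]
shelf red [ 0.5975 -0.0353] 0.0209 [ 0.5995 -0.0287  0.0998]
white [0.6292 0.1542] 0.0245 [0.6293 0.1543 0.0308]
white [0.6196 0.0916] 0.0239 [0.6236 0.1071 0.0309]
white [0.6245 0.0281] 0.0152 [0.6287 0.0324 0.0308]
```

Jar one stands at (0.6187, 0.0904) on place 3. Next is the second jar.

>>> jog_arm(targets=[[2.8,-4.0,0,0,0,0],[5,-7.5,0,0,0,0],[7.5,-11.5,0,0,0,0],[9.5,-15,0,0,0,0],[11,-17.6,0,0,0,0],[11.3,-17.8,0,0,0,0],[11.3,-17.8,0,0,0,0],[11.3,-17.8,0,0,0,0]])

```text
time_s: 10.78
position: [0.4624, 0.2312, 0.1486]
tool_rot: [[0.169, 0.986, -0.0], [0.986, -0.169, -0.0], [-0.0, -0.0, -1.0]]
ft_force: [0.0, -0.3, 0.4]
grip_width: 0.0683
gripper_force: 0.0
```

```bash
python3 -c "
from h import *
im=env.get_image('wrist');wl(im)
go((.4634,.2313,.0235,80.2))"
```

```text
bench red [0.463  0.2322] 0.0218 [0.4631 0.233  0.07  ]
shelf red [0.5967 0.0225] 0.0178 [0.5914 0.023  0.0998]
shelf red [ 0.6034 -0.0328] 0.0199 [ 0.6058 -0.0249  0.0997]
white [0.6289 0.1537] 0.0254 [0.6287 0.1551 0.0308]
white [0.6294 0.1041] 0.0168 [0.6296 0.1088 0.0308]
t 10.8333 p [0.4628 0.2308 0.1485] yaw 80.21 grip 0.0688 0.0 F [-0.  -1.3  0.8] q [13. 21. 84. -0. 74. 23.]
[ 0.07  0.05 12.5 ] [-0.  0.  0.]
```

>>> jog_arm(targets=[[0.1,0,3,0,0,0],[0.1,0,6,0,0,0],[0.1,0,9,0,0,0],[0.1,0,11.5,0,0,0],[0.1,0,12.4,0,0,0],[0.1,0,12.4,0,0,0],[0.1,0,12.4,0,0,0]])

```text
time_s: 11.42
position: [0.4633, 0.2319, 0.0255]
tool_rot: [[0.171, 0.985, 0.0], [0.985, -0.171, 0.0], [0.0, 0.0, -1.0]]
ft_force: [-0.2, 0.6, 0.1]
grip_width: 0.0685
gripper_force: 0.0
```

>>> jog_arm(targets=[[0,0,0,0,0,0],[0,0,0,0,0,0],[0,0,0,0,0,0]], hand=0.58, newtons=20)

```text
time_s: 11.67
position: [0.463, 0.2324, 0.0262]
tool_rot: [[0.17, 0.986, 0.002], [0.986, -0.17, 0.001], [0.001, 0.002, -1.0]]
ft_force: [0.3, -0.3, -1.3]
grip_width: 0.0495
gripper_force: 0.0
```

>>> jog_arm(targets=[[0,0,0,0,0,0],[0,0,0,0,0,0],[0,0,0,0,0,0]], hand=0.48)

```text
time_s: 11.92
position: [0.4628, 0.2325, 0.0261]
tool_rot: [[0.169, 0.986, 0.002], [0.986, -0.169, 0.0], [0.001, 0.002, -1.0]]
ft_force: [-1.0, 0.3, 5.3]
grip_width: 0.0433
gripper_force: 19.6
```

>>> jog_arm(targets=[[0,0,0,0,0,0],[0,0,0,0,0,0],[0,0,-0.7,0,0,0],[0,0,-1.5,0,0,0],[0,0,-1.5,0,0,0],[0,0,-1.5,0,0,0]], hand=0.4, newtons=25)

```text
time_s: 12.42
position: [0.4626, 0.2324, 0.0407]
tool_rot: [[0.169, 0.986, 0.001], [0.986, -0.169, 0.0], [0.0, 0.001, -1.0]]
ft_force: [0.1, 0.7, -2.6]
grip_width: 0.0425
gripper_force: 25.8
```

```bash
python3 -c "
from h import *
go((.4634,.2313,.0235,80.2),(.6293,.1542,.1,80.2),(.6293,.1542,.056,80.2))
im=env.get_image('wrist');W=wcloud(im);x,y,z=np.moveaxis(W,-1,0);hsv=cv2.cvtColor(im['frame'],cv2.COLOR_RGB2HSV)
red=((hsv[...,0]<8)|(hsv[...,0]>172))&(hsv[...,1]>110)&(x<.52)&(z<.1)&(z>.08)&(abs(y-.231)<.04);circs(W,red,'held')"
```

```text
t 12.4167 p [0.4626 0.2324 0.0407] yaw 80.24 grip 0.0425 25.79335927963257 F [ 0.1  0.7 -2.6] q [14. 29. 93. -0. 58. 23.]
[-0.1   0.1   1.72] [ 0.1 -0.   0. ]
[-4.88 17.76 -5.92] [ 0.1 -0.   0. ]
[-4.88 17.76 -1.52] [ 0.1 -0.   0. ]
held [0.4629 0.2315] 0.0228 [0.4635 0.2342 0.0845]
```

>>> jog_arm(targets=[[0,0,-3,0,0,0],[0,0,-6,0,0,0],[-0.7,2.5,-6.3,0,0,0],[-1.5,5.5,-6.3,0,0,0],[-2.4,8.8,-6.3,0,0,0],[-3.4,12.2,-6.3,0,0,0],[-4.3,15.5,-6.3,0,0,0],[-4.8,17.2,-6.3,0,0,0]])

```text
time_s: 13.13
position: [0.6264, 0.1537, 0.1022]
tool_rot: [[0.171, 0.985, 0.0], [0.985, -0.171, -0.0], [-0.0, 0.0, -1.0]]
ft_force: [-0.1, -0.6, -1.6]
grip_width: 0.0431
gripper_force: 26.3
```

>>> jog_arm(targets=[[0,0.5,0,0,0,0],[0,0.5,0.5,0,0,0],[0,0.5,1.5,0,0,0],[0,0.5,2.5,0,0,0],[0,0.5,3.3,0,0,0],[0,0.5,3.5,0,0,0],[0,0.5,3.5,0,0,0],[0,0.5,3.5,0,0,0]])

```text
time_s: 13.8
position: [0.6285, 0.1553, 0.0682]
tool_rot: [[0.169, 0.986, 0.0], [0.986, -0.169, 0.0], [0.0, 0.0, -1.0]]
ft_force: [-0.3, -0.1, -0.9]
grip_width: 0.0426
gripper_force: 26.3
```

```bash
python3 -c "
from h import *
im=env.get_image('wrist');wl(im)
go((.6292,.1547,.0562,80.2))"
```

```text
shelf red [0.6301 0.1643] 0.0192 [0.6322 0.1741 0.1004]
shelf red [0.6202 0.1006] 0.0188 [0.6214 0.1067 0.0995]
white [0.6296 0.1553] 0.0237 [0.6354 0.1705 0.0309]
t 13.85 p [0.6287 0.1552 0.0685] yaw 80.25 grip 0.0427 26.300492584705353 F [-0.1  0.8 -1.9] q [ 3. 38. 69.  0. 74. 13.]
[-0.04  0.06  1.23] [ 0.  -0.   0.1]
```

>>> jog_arm(targets=[[-0.05,0.05,0.5,0,0,0],[-0.05,0.05,0.9,0,0,0],[-0.05,0.05,1.1,0,0,0],[-0.05,0.05,1.2,0,0,0],[-0.05,0.05,1.25,0,0,0],[-0.05,0.05,1.25,0,0,0]])

```text
time_s: 14.35
position: [0.6289, 0.1545, 0.0563]
tool_rot: [[0.169, 0.986, 0.0], [0.986, -0.169, 0.0], [0.0, 0.0, -1.0]]
ft_force: [-3.6, -0.7, 4.9]
grip_width: 0.0429
gripper_force: 26.8
```

```bash
python3 -c "
from h import *
go((.6292,.1547,.0562,80.2))"
```

```text
t 14.35 p [0.6289 0.1545 0.0563] yaw 80.24 grip 0.0429 26.795854568481445 F [-3.6 -0.7  4.9] q [ 3. 38. 69.  0. 72. 13.]
[0.02 0.03 0.01] [ 0. -0.  0.]
```

Touching the shelf. Release and rise.

>>> jog_arm(targets=[[0,0,0,0,0,0],[0,0,0,0,0,0],[0,0,0,0,0,0],[0,0,0,0,0,0]], hand=0.6)

```text
time_s: 14.68
position: [0.6291, 0.1544, 0.0554]
tool_rot: [[0.17, 0.986, 0.0], [0.986, -0.17, 0.0], [0.0, 0.0, -1.0]]
ft_force: [-0.1, 0.3, 0.9]
grip_width: 0.0514
gripper_force: 0.0
```

>>> jog_arm(targets=[[0,0,0,0,0,0],[0,0,0,0,0,0],[0,0,-2,0,0,0],[0,0,-5,0,0,0],[0,0,-9,0,0,0],[0,0,-12,0,0,0],[0,0,-12,0,0,0]], hand=0.8)

```text
time_s: 15.27
position: [0.6314, 0.1547, 0.1828]
tool_rot: [[0.169, 0.985, 0.012], [0.986, -0.169, 0.001], [0.003, 0.012, -1.0]]
ft_force: [0.4, 0.7, 1.3]
grip_width: 0.068
gripper_force: 0.0
```

```bash
python3 -c "
from h import *
im=env.get_image('wrist');W=wl(im)
go((.5215,-.2,.175,65),(.5215,-.2,.09,65))
for n in ['top','side']:
    im=env.get_image(n);W=cloud(im);x,y,z=np.moveaxis(W,-1,0)
    m=(z>.1)&(z<.115)&(x>.49)&(x<.55)&(y>-.235)&(y<-.17);r=cv2.minAreaRect(W[m][:,:2].astype(np.float32)*1000);print(n,r)"
```

```text
shelf red [0.6291 0.1542] 0.0218 [0.6291 0.155  0.1   ]
shelf red [0.6189 0.0903] 0.0222 [0.6189 0.0922 0.0999]
shelf red [0.608  0.0266] 0.0225 [0.6081 0.0294 0.0999]
white [0.6299 0.1548] 0.024 [0.6374 0.1703 0.0308]
white [0.6335 0.0927] 0.0166 [0.639  0.0986 0.0307]
t 15.3167 p [0.6304 0.1546 0.1792] yaw 80.25 grip 0.0682 0.0 F [-0.3 -0.9 -0.7] q [ 3. 33. 59.  0. 88. 13.]
[-36.79  -4.73   0.33] [ 0.4 -0.1 15.2]
[-36.8   -4.79   8.83] [ 0.4 -0.1 15.2]
top ((520.5736083984375, -202.57293701171875), (10.284866333007812, 43.0814208984375), 65.09656524658203)
side ((0.0, 0.0), (0.0, 0.0), 0.0)
```

Both jars are within about 1 mm of their circles. Next I go above the key with tool yaw 155°, which lines up with the wing at -25° and leaves the last joint its full range for clockwise turning.

>>> jog_arm(targets=[[-4,-0.5,0,0,0,-7],[-8,-1,0,0,0,-14],[-12,-1.5,0,0,0,-21],[-16,-2,0,0,0,-28],[-20,-2.5,0,0,0,-35],[-24,-3.0,0,0,0,-42],[-28,-3.5,0,0,0,-49],[-32,-4,0,0,0,-56]], hand=0.75)

```text
time_s: 16.08
position: [0.5374, -0.1444, 0.1739]
tool_rot: [[-0.697, 0.717, -0.003], [0.717, 0.697, 0.001], [0.003, -0.001, -1.0]]
ft_force: [0.8, -0.8, 0.4]
grip_width: 0.064
gripper_force: 0.0
```

```bash
python3 -c "
from h import *
go((.5226,-.2005,.175,155))"
```

```text
t 16.0833 p [ 0.5374 -0.1444  0.1739] yaw 134.18 grip 0.064 0.0 F [ 0.8 -0.8  0.4] q [-27.  24.  76.  -0.  81. -71.]
[-2.99 -4.97 -0.11] [ -0.   -0.2 -20.8]
```

>>> jog_arm(targets=[[-1.5,-2.5,-0.1,0,0,-7],[-3.0,-5,-0.1,0,0,-14],[-3,-5,-0.1,0,0,-20.5],[-3,-5,-0.1,0,0,-20.5],[-3,-5,-0.1,0,0,-20.5]])

```text
time_s: 16.5
position: [0.5232, -0.199, 0.1753]
tool_rot: [[-0.9, 0.436, -0.002], [0.436, 0.9, 0.002], [0.002, 0.001, -1.0]]
ft_force: [0.1, 0.1, -0.1]
grip_width: 0.0639
gripper_force: 0.0
```

```bash
python3 -c "
from h import *
im=env.get_image('wrist');save(im,'w4');W=wcloud(im);x,y,z=np.moveaxis(W,-1,0)
for lo in (.09,.1):
    m=(z>lo)&(z<.112)&(abs(x-.522)<.035)&(abs(y+.2)<.035);print(m.sum(),cv2.minAreaRect(W[m][:,:2].astype(np.float32)*1000),np.median(W[m],0))
m=(z>.1)&(z<.125)&(abs(x-.5)<.04)&(abs(y+.298)<.03);print('ball',m.sum(),np.median(W[m],0),W[m].min(0),W[m].max(0)) if m.any() else 0
go((.5226,-.2005,.075,155))"
```

```text
920 ((522.7177734375, -201.37322998046875), (10.641125679016113, 43.74049377441406), 65.76822662353516) [ 0.52098562 -0.20040116  0.10445178]
865 ((523.030517578125, -201.6236572265625), (10.505293846130371, 42.978309631347656), 65.5755844116211) [ 0.52173314 -0.20076237  0.10452278]
ball 591 [ 0.50071514 -0.29652169  0.1172918 ] [ 0.4920163  -0.30846437  0.1007265 ] [ 0.51148037 -0.28992088  0.12190678]
t 16.55 p [ 0.5234 -0.1986  0.1756] yaw 154.18 grip 0.0638 0.0 F [ 0.5 -0.4 -0.6] q [-33.  24.  75.   0.  81. -97.]
[-0.03 -0.21 10.06] [ 0.  -0.1 -0.8]
```

View pics/w4.png

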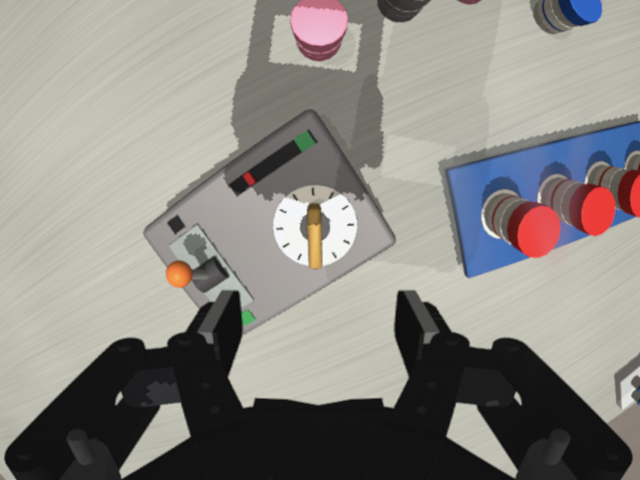

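The wing at (235,315) is centred between the fingers and aligned. The marker at (178,249) is near the start of its slot. I descend and grip.

>>> jog_arm(targets=[[-0.05,-0.25,3,0,0,-1.3],[-0.05,-0.25,6,0,0,-1.3],[-0.05,-0.25,8.5,0,0,-1.3],[-0.05,-0.25,10,0,0,-1.3],[-0.05,-0.25,10,0,0,-1.3],[-0.05,-0.25,10,0,0,-1.3]])

```text
time_s: 17.05
position: [0.523, -0.2009, 0.0763]
tool_rot: [[-0.911, 0.413, -0.001], [0.413, 0.911, 0.001], [0.001, 0.0, -1.0]]
ft_force: [0.9, 0.0, 1.1]
grip_width: 0.0643
gripper_force: 0.0
```

>>> jog_arm(targets=[[0,0,0,0,0,0],[0,0,0,0,0,0],[0,0,0,0,0,0],[0,0,0,0,0,0]], hand=0.25, newtons=70)

```text
time_s: 17.38
position: [0.5233, -0.2019, 0.0773]
tool_rot: [[-0.911, 0.412, 0.001], [0.412, 0.911, -0.001], [-0.001, -0.0, -1.0]]
ft_force: [0.7, 0.4, 0.5]
grip_width: 0.0218
gripper_force: 0.0
```

>>> jog_arm(targets=[[0,0,0,0,0,0],[0,0,0,0,0,0],[0,0,0,0,0,0],[0,0,0,0,0,0]], hand=0)

```text
time_s: 17.72
position: [0.523, -0.2018, 0.0766]
tool_rot: [[-0.911, 0.412, 0.0], [0.412, 0.911, -0.0], [-0.0, 0.0, -1.0]]
ft_force: [-0.1, 0.4, -0.1]
grip_width: 0.0002
gripper_force: 0.0
```

```bash
python3 -c "
from h import *
go((.5228,-.201,.075,155.6));print(env.observe()['wrist_torque'])"
```

```text
t 17.7167 p [ 0.523  -0.2018  0.0766] yaw 155.65 grip 0.0002 0.0 F [-0.1  0.4 -0.1] q [-33.  30.  83.   0.  67. -99.]
[0.05 0.07 0.16] [0. 0. 0.]
[ 0.00965416 -0.03261109  0.03912471]
```

The fingers shut without meeting the wing, although it stands between them. I check where the fingertips really are.

```bash
python3 -c "
from h import *
im=env.get_image('wrist');im2=env.get_image('side');im3=env.get_image('top')
W=wcloud(im)
for v in range(210,420,15): print(v,[str((W[v,u]*1000).round(0)) for u in (310,318,326)])
a=cv2.resize(im2['frame'][150:260,310:440],(400,338));b=cv2.resize(im['frame'][150:400,170:466],(400,338))
cv2.imwrite('pics/a5.png',np.hstack([a,b])[:,:,::-1])"
```

```text
210 ['[ 493. -192.   66.]', '[ 494. -189.   65.]', '[ 496. -185.   66.]']
225 ['[ 500. -196.   66.]', '[ 501. -192.   67.]', '[ 503. -188.   66.]']
240 ['[ 503. -196.   83.]', '[ 503. -193.   86.]', '[ 506. -190.   84.]']
255 ['[ 503. -196.  104.]', '[ 504. -193.  104.]', '[ 506. -190.  104.]']
270 ['[ 509. -199.  104.]', '[ 510. -196.  105.]', '[ 511. -193.  106.]']
285 ['[ 512. -200.  113.]', '[ 514. -197.  112.]', '[ 515. -195.  111.]']
300 ['[ 513. -200.  126.]', '[ 513. -197.  127.]', '[ 514. -194.  128.]']
315 ['[ 512. -200.  138.]', '[ 514. -197.  138.]', '[ 515. -195.  138.]']
330 ['[ 513. -200.  149.]', '[ 515. -198.  146.]', '[ 514. -195.  150.]']
345 ['[ 513. -199.  157.]', '[ 520. -200.  146.]', '[ 515. -195.  157.]']
360 ['[ 519. -202.  156.]', '[ 526. -203.  145.]', '[ 521. -198.  155.]']
375 ['[ 524. -205.  156.]', '[ 531. -205.  146.]', '[ 525. -200.  157.]']
390 ['[ 529. -207.  156.]', '[ 647. -258.    0.]', '[ 532. -203.  155.]']
405 ['[ 513. -199.  184.]', '[ 515. -198.  183.]', '[ 516. -196.  183.]']
```

View pics/a5.png

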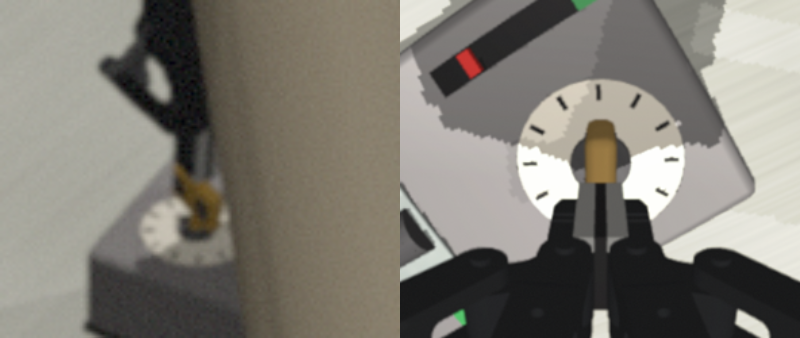

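The fingertips end at about z = 0.108, just above the wing, roughly 30 mm higher than the reported TCP. That also explains the first jar slip. I open, go 27 mm lower, and grip again.

>>> jog_arm(targets=[[0,0,0,0,0,0],[0,0,0,0,0,0],[0,0,0,0,0,0],[0,0,0,0,0,0],[0,0,0,0,0,0]], hand=0.7)

```text
time_s: 18.28
position: [0.523, -0.2018, 0.0765]
tool_rot: [[-0.911, 0.412, -0.0], [0.412, 0.911, -0.0], [0.0, -0.0, -1.0]]
ft_force: [-0.3, 0.0, 0.7]
grip_width: 0.059
gripper_force: 0.0
```

>>> jog_arm(targets=[[0,0,0.5,0,0,0],[0,0.05,1.2,0,0,0],[0,0.05,2,0,0,0],[0,0.05,2.7,0,0,0],[0,0.05,2.7,0,0,0],[0,0.05,2.7,0,0,0]])

```text
time_s: 18.78
position: [0.5229, -0.2012, 0.0489]
tool_rot: [[-0.911, 0.412, -0.001], [0.412, 0.911, 0.001], [0.001, 0.0, -1.0]]
ft_force: [-0.6, 0.2, 0.3]
grip_width: 0.0595
gripper_force: 0.0
```

>>> jog_arm(targets=[[0,0,0,0,0,0],[0,0,0,0,0,0],[0,0,0,0,0,0],[0,0,0,0,0,0]], hand=0.25, newtons=40)

```text
time_s: 19.12
position: [0.5233, -0.2014, 0.0498]
tool_rot: [[-0.911, 0.412, 0.0], [0.412, 0.911, -0.0], [-0.001, -0.0, -1.0]]
ft_force: [0.1, -0.1, 0.3]
grip_width: 0.0214
gripper_force: 0.0
```

>>> jog_arm(targets=[[0,0,0,0,0,0],[0,0,0,0,0,0],[0,0,0,0,0,0],[0,0,0,0,0,0]], hand=0.05)

```text
time_s: 19.45
position: [0.5231, -0.2017, 0.0499]
tool_rot: [[-0.911, 0.412, 0.0], [0.412, 0.911, -0.001], [-0.0, -0.001, -1.0]]
ft_force: [-2.1, -3.4, 4.2]
grip_width: 0.0089
gripper_force: 42.4
```

```bash
python3 -c "
from h import *
go((.5228,-.201,.05,155.6));print(env.observe()['wrist_torque'])"
```

```text
t 19.45 p [ 0.5231 -0.2017  0.0499] yaw 155.66 grip 0.0089 42.368019819259644 F [-2.1 -3.4  4.2] q [-33.  31.  85.  -0.  63. -99.]
[ 0.06  0.05 -0.01] [-0.   0.   0.1]
[-0.34719479  0.44936252 -0.01015299]
```

Gripped. Positive tool-z is clockwise from above, so I wind the first part turn of 84°.

>>> jog_arm(targets=[[0,0,0,0,0,0],[0,0,0,0,0,3],[0,0,0,0,0,8],[0,0,0,0,0,14],[0,0,0,0,0,20],[0,0,0,0,0,26],[0,0,0,0,0,32],[0,0,0,0,0,38]], hand=0, newtons=60)

```text
time_s: 20.12
position: [0.5231, -0.2018, 0.0499]
tool_rot: [[-0.46, 0.888, 0.0], [0.888, 0.46, -0.001], [-0.001, -0.0, -1.0]]
ft_force: [-3.8, -3.7, 5.7]
grip_width: 0.009
gripper_force: 63.1
```

```bash
cat >> h.py <<'E'
def mark():
    for n in ['top','side']:
        im=env.get_image(n);W=cloud(im);x,y,z=np.moveaxis(W,-1,0);hsv=cv2.cvtColor(im['frame'],cv2.COLOR_RGB2HSV)
        w=(abs(z-.066)<.006)&(x<.5)&(x>.43)&(y<-.13)&(y>-.34)&(hsv[...,1]>110)
        for nm,h in (('red',(hsv[...,0]<8)|(hsv[...,0]>172)),('green',(hsv[...,0]>45)&(hsv[...,0]<90))):
            if (w&h).any(): print(n,nm,(w&h).sum(),np.median(W[w&h],0).round(4))
        print(n,'key',end=' ');m=(z>.1)&(z<.115)&(x>.49)&(x<.55)&(y>-.235)&(y<-.17)
        if m.sum()>30: print(cv2.minAreaRect(W[m][:,:2].astype(np.float32)*1000))
        else: print()
E
python3 -c "
from h import *
go((.5228,-.201,.05,118));print(env.observe()['wrist_torque']);mark()"
```

```text
t 20.1167 p [ 0.5231 -0.2018  0.0499] yaw 117.37 grip 0.009 63.14094543457031 F [-3.8 -3.7  5.7] q [-33.  31.  85.  -0.  63. -61.]
[ 0.09  0.01 -0.01] [-0.   0.1 -0.6]
[-0.57263557  0.52800748  0.1078048 ]
top key 
side key ((520.4013061523438, -197.41551208496094), (36.25632095336914, 27.276968002319336), 86.984130859375)
```

>>> jog_arm(targets=[[0,0,0,0,0,6],[0,0,0,0,0,12],[0,0,0,0,0,18],[0,0,0,0,0,24],[0,0,0,0,0,30],[0,0,0,0,0,36],[0,0,0,0,0,42],[0,0,0,0,0,46]])

```text
time_s: 20.88
position: [0.5229, -0.2019, 0.0499]
tool_rot: [[0.32, 0.948, -0.0], [0.948, -0.32, -0.001], [-0.001, 0.0, -1.0]]
ft_force: [-4.8, -3.7, 5.4]
grip_width: 0.0087
gripper_force: 63.2
```

>>> jog_arm(targets=[[0,0,0,0,0,0],[0,0,0,0,0,0],[0,0,0,0,0,0],[0,0,0,0,0,0],[0,0,0,0,0,0],[0,0,0,0,0,0]], hand=0.7)

```text
time_s: 21.38
position: [0.5232, -0.2012, 0.0495]
tool_rot: [[0.314, 0.949, -0.0], [0.949, -0.314, 0.0], [0.0, -0.0, -1.0]]
ft_force: [-0.5, -0.3, 0.7]
grip_width: 0.0601
gripper_force: 0.0
```

```bash
python3 -c "
from h import *
go((.5228,-.201,.05,118));print(env.observe()['wrist_torque']);mark()
im=env.get_image('wrist');W=wcloud(im);x,y,z=np.moveaxis(W,-1,0)
m=(z>.1)&(z<.107)&(abs(x-.522)<.03)&(abs(y+.2)<.03);print(m.sum(),cv2.minAreaRect(W[m][:,:2].astype(np.float32)*1000),np.median(W[m],0))
hsv=cv2.cvtColor(im['frame'],cv2.COLOR_RGB2HSV)
for h in [(hsv[...,0]<8)|(hsv[...,0]>172),(hsv[...,0]>45)&(hsv[...,0]<90)]:
  m=h&(hsv[...,1]>110)&(abs(z-.065)<.006)&(x<.5);print(m.sum(),np.median(W[m],0) if m.any() else 0)
"
```

```text
t 21.3833 p [ 0.5232 -0.2012  0.0495] yaw 71.69 grip 0.0601 0.0 F [-0.5 -0.3  0.7] q [-33.  32.  85.   0.  63. -15.]
[ 0.01 -0.05 -0.05] [ -0.   -0.  -46.3]
[-0.05811263 -0.01249122  0.06108706]
top key 
side key ((530.1404418945312, -203.1959228515625), (23.412036895751953, 48.04995346069336), 32.15708541870117)
3160 ((521.9856567382812, -201.39013671875), (43.47468566894531, 60.240413665771484), 89.27336120605469) [ 0.52399311 -0.19653625  0.10451457]
2707 [ 0.38455372 -0.1290114   0.0698017 ]
507 [ 0.46055821 -0.17958904  0.06573668]
```

The first stroke held. The wing is now near yaw 72°, so the key is at about 2.0 rad. Regrip and take the second part turn.

>>> jog_arm(targets=[[0,0,0,0,0,0],[0,0,0,0,0,0],[0,0,0,0,0,0],[0,0,0,0,0,0],[0,0,0,0,0,0],[0,0,0,0,0,0],[0,0,0,0,0,0],[0,0,0,0,0,0]], hand=0)

```text
time_s: 22.2
position: [0.5231, -0.2013, 0.0497]
tool_rot: [[0.315, 0.949, -0.0], [0.949, -0.315, -0.0], [-0.0, -0.0, -1.0]]
ft_force: [-2.5, 0.8, 3.9]
grip_width: 0.0086
gripper_force: 59.9
```

>>> jog_arm(targets=[[0,0,0,0,0,4],[0,0,0,0,0,10],[0,0,0,0,0,16],[0,0,0,0,0,22],[0,0,0,0,0,28],[0,0,0,0,0,34],[0,0,0,0,0,40],[0,0,0,0,0,46]])

```text
time_s: 22.87
position: [0.5233, -0.2016, 0.0497]
tool_rot: [[0.904, 0.428, 0.0], [0.428, -0.904, -0.001], [0.0, 0.001, -1.0]]
ft_force: [-1.4, -0.2, 4.1]
grip_width: 0.0089
gripper_force: 59.9
```

>>> jog_arm(targets=[[0,0,0,0,0,6],[0,0,0,0,0,12],[0,0,0,0,0,15],[0,0,0,0,0,15]])

```text
time_s: 23.2
position: [0.5233, -0.2016, 0.0497]
tool_rot: [[0.983, 0.183, 0.0], [0.183, -0.983, -0.001], [0.0, 0.001, -1.0]]
ft_force: [-1.8, -0.1, 2.8]
grip_width: 0.0088
gripper_force: 59.9
```

>>> jog_arm(targets=[[0,0,0,0,0,0],[0,0,0,0,0,0],[0,0,0,0,0,0],[0,0,0,0,0,0],[0,0,0,0,0,0],[0,0,0,0,0,0]], hand=0.7)

```text
time_s: 23.7
position: [0.5232, -0.2013, 0.0495]
tool_rot: [[0.983, 0.185, -0.0], [0.185, -0.983, 0.0], [-0.0, -0.0, -1.0]]
ft_force: [0.1, 0.3, 0.2]
grip_width: 0.0598
gripper_force: 0.0
```

>>> jog_arm(targets=[[0,0,0,0,0,0],[0,0,0,0,0,0],[0,0,0,0,0,0],[0,0,0,0,0,0],[0,0,0,0,0,0],[0,0,0,0,0,0],[0,0,0,0,0,0],[0,0,0,0,0,0]], hand=0)

```text
time_s: 24.37
position: [0.5233, -0.2016, 0.0497]
tool_rot: [[0.983, 0.185, 0.0], [0.185, -0.983, -0.001], [0.0, 0.001, -1.0]]
ft_force: [-1.0, -1.7, 2.0]
grip_width: 0.0085
gripper_force: 60.6
```

```bash
python3 -c "
from h import *
go((.5228,-.201,.05,-18.9));print(env.observe()['wrist_torque'])"
```

```text
t 24.3667 p [ 0.5233 -0.2016  0.0497] yaw 10.66 grip 0.0085 60.56550621986389 F [-1.  -1.7  2. ] q [-33.  32.  85.  -0.  63.  46.]
[-0.04 -0.07 -0.03] [ 0.  -0.  29.6]
[-0.26495425  0.17719057  0.019703  ]
```

Remaining is about 29.5°. I turn 27° briskly, then creep to the stop.

>>> jog_arm(targets=[[0,0,0,0,0,5],[0,0,0,0,0,11],[0,0,0,0,0,17],[0,0,0,0,0,22],[0,0,0,0,0,26],[0,0,0,0,0,27]])

```text
time_s: 24.87
position: [0.5233, -0.2017, 0.0497]
tool_rot: [[0.959, -0.284, 0.0], [-0.284, -0.959, -0.001], [0.001, 0.001, -1.0]]
ft_force: [-1.4, -2.8, 2.1]
grip_width: 0.0089
gripper_force: 60.6
```

```bash
python3 -c "
from h import *
go();print(env.observe()['wrist_torque'])"
```

```text
t 24.8667 p [ 0.5233 -0.2017  0.0497] yaw -16.5 grip 0.0089 60.61712086200714 F [-1.4 -2.8  2.1] q [-33.  32.  85.  -0.  63.  73.]
[-0.41843296  0.19963334  0.12935632]
```

>>> jog_arm(targets=[[0,0,0,0,0,1],[0,0,0,0,0,2],[0,0,0,0,0,3],[0,0,0,0,0,4],[0,0,0,0,0,4]])

```text
time_s: 25.28
position: [0.5233, -0.2017, 0.0497]
tool_rot: [[0.938, -0.347, 0.0], [-0.347, -0.938, -0.001], [0.001, 0.001, -1.0]]
ft_force: [-1.4, -5.5, 3.6]
grip_width: 0.0091
gripper_force: 62.9
```

```bash
python3 -c "
from h import *
go();print(env.observe()['wrist_torque']);mark()"
```

```text
t 25.2833 p [ 0.5233 -0.2017  0.0497] yaw -20.31 grip 0.0091 62.93569564819336 F [-1.4 -5.5  3.6] q [-33.  32.  85.  -0.  63.  77.]
[-0.86225718  0.17244195  0.90921564]
top key 
side key ((521.2445678710938, -190.196533203125), (24.63371467590332, 22.96398162841797), 41.77980422973633)
```

Torque jumped to 0.9 N m, so the key is at its hard stop. Let go, rise, and check the marker.

>>> jog_arm(targets=[[0,0,0,0,0,0],[0,0,0,0,0,0],[0,0,0,0,0,0],[0,0,0,0,0,0],[0,0,0,0,0,0],[0,0,0,0,0,0]], hand=0.7)

```text
time_s: 25.88
position: [0.5231, -0.2011, 0.0494]
tool_rot: [[0.938, -0.348, -0.0], [-0.348, -0.938, 0.0], [-0.0, -0.0, -1.0]]
ft_force: [-0.4, 0.6, 0.4]
grip_width: 0.0598
gripper_force: 0.0
```

>>> jog_arm(targets=[[0,0,-3,0,0,0],[0,0,-6,0,0,0],[0,0,-9,0,0,0],[0,0,-11,0,0,0],[0,0,-11,0,0,0],[0,0,-11,0,0,0]])

```text
time_s: 26.38
position: [0.5234, -0.2014, 0.1602]
tool_rot: [[0.938, -0.348, 0.002], [-0.348, -0.938, -0.001], [0.002, 0.0, -1.0]]
ft_force: [0.1, 0.2, -0.4]
grip_width: 0.0599
gripper_force: 0.0
```

```bash
python3 -c "
from h import *
go();mark()
im=env.get_image('wrist');W=wcloud(im);x,y,z=np.moveaxis(W,-1,0);hsv=cv2.cvtColor(im['frame'],cv2.COLOR_RGB2HSV)
m=(z>.1)&(z<.112)&(abs(x-.522)<.035)&(abs(y+.2)<.035);print(m.sum(),cv2.minAreaRect(W[m][:,:2].astype(np.float32)*1000))
for nm,h in [('red',(hsv[...,0]<8)|(hsv[...,0]>172)),('green',(hsv[...,0]>45)&(hsv[...,0]<90))]:
  m=h&(hsv[...,1]>110)&(abs(z-.065)<.006)&(y>-.33)&(y<-.14)&(x>.43)
  k,l,st,c=cv2.connectedComponentsWithStats(m.astype(np.uint8))
  for i in range(1,k):
    if st[i,4]>20: print(nm,st[i,4],np.median(W[l==i],0))
m=(z>.09)&(z<.125)&(abs(x-.5)<.05)&(abs(y+.298)<.03);print('ball',m.sum(),np.median(W[m],0),W[m].min(0),W[m].max(0)) if m.any() else 0
"
```

```text
t 26.3833 p [ 0.5234 -0.2014  0.1602] yaw -20.34 grip 0.0599 0.0 F [ 0.1  0.2 -0.4] q [-33.  25.  77.   0.  79.  77.]
top key 
side red 12 [ 0.4603 -0.178   0.0698]
side green 1 [ 0.4563 -0.174   0.0658]
side key ((519.878662109375, -199.17674255371094), (10.052356719970703, 43.99692916870117), 71.68743133544922)
963 ((523.5154418945312, -201.80430603027344), (9.977349281311035, 44.073455810546875), 70.94705963134766)
red 75 [ 0.4605712  -0.18011134  0.06985543]
green 206 [ 0.57048787 -0.29100418  0.06595141]
green 57 [ 0.46109102 -0.1843271   0.06553103]
green 38 [ 0.46005538 -0.17444511  0.06549059]
ball 852 [ 0.50629807 -0.29792397  0.11636934] [ 0.49316402 -0.30947159  0.09012751] [ 0.51584746 -0.29033612  0.12237636]
```

The marker now lies inside the green patch, with green on both sides of it, and the wing is at -19°, which is 3.6 rad. Now the lever: I shut the fingers and go to the -x side of the ball.

```bash
python3 -c "
from h import *
go((.4545,-.306,.16,7.45))"
```

```text
t 26.5333 p [ 0.5226 -0.201   0.1582] yaw -20.35 grip 0.0598 0.0 F [-0.4  0.3 -0.3] q [-33.  25.  77.   0.  79.  77.]
[-2.74 12.21 -0.18] [ -0.1   0.1 -27.8]
```

>>> jog_arm(targets=[[-0.5,2.5,0,0,0,-5],[-1.2,5,0,0,0,-11],[-2,8,0,0,0,-17],[-2.5,10.5,0,0,0,-23],[-2.8,12.2,0,0,0,-27.8],[-2.8,12.2,0,0,0,-27.8],[-2.8,12.2,0,0,0,-27.8]], hand=0)

```text
time_s: 27.12
position: [0.454, -0.3061, 0.1585]
tool_rot: [[0.992, 0.127, -0.001], [0.127, -0.992, 0.002], [-0.001, -0.002, -1.0]]
ft_force: [-0.0, -0.1, -0.3]
grip_width: 0.0
gripper_force: 0.0
```

```bash
python3 -c "
from h import *
go((.4545,-.306,.16,7.45),(.4545,-.306,.066,7.45))"
```

```text
t 27.1167 p [ 0.454  -0.3061  0.1585] yaw 7.27 grip 0.0 0.0 F [-0.  -0.1 -0.3] q [-46.  24.  79.   0.  78.  36.]
[ 0.05 -0.01 -0.15] [-0.1  0.1 -0.2]
[0.06 0.01 9.25] [-0.1  0.1 -0.2]
```

>>> jog_arm(targets=[[0,0,3,0,0,0],[0,0,6,0,0,0],[0,0,8.5,0,0,0],[0,0,9.2,0,0,0],[0,0,9.2,0,0,0]])

```text
time_s: 27.53
position: [0.4542, -0.3044, 0.0658]
tool_rot: [[0.992, 0.13, -0.003], [0.13, -0.992, 0.003], [-0.003, -0.004, -1.0]]
ft_force: [-0.3, -0.2, 1.2]
grip_width: -0.0003
gripper_force: 0.0
```

>>> jog_arm(targets=[[1,0,0,0,0,0],[2,0,0,0,0,0],[3,0,0,0,0,0],[4,0,0,0,0,0],[5,0,0,0,0,0],[5.6,0,0,0,0,0],[5.6,0,0,0,0,0]])

```text
time_s: 28.12
position: [0.5116, -0.2984, 0.0675]
tool_rot: [[0.991, 0.131, 0.001], [0.131, -0.991, -0.0], [0.001, 0.0, -1.0]]
ft_force: [-0.4, 0.1, 0.0]
grip_width: -0.0001
gripper_force: 0.0
```

>>> jog_arm(targets=[[0.3,0,0,0,0,0],[0.6,0,0,0,0,0],[0.9,0,0,0,0,0],[1.1,0,0,0,0,0],[1.1,0,0,0,0,0]])

```text
time_s: 28.53
position: [0.5209, -0.2972, 0.0673]
tool_rot: [[0.992, 0.13, -0.001], [0.13, -0.992, 0.0], [-0.001, -0.001, -1.0]]
ft_force: [-0.8, 0.8, -1.1]
grip_width: -0.0002
gripper_force: 0.5
```

```bash
cat >> h.py <<'E'
def ball():
    for n in ['side','top']:
        im=env.get_image(n);W=cloud(im);x,y,z=np.moveaxis(W,-1,0);hsv=cv2.cvtColor(im['frame'],cv2.COLOR_RGB2HSV)
        m=(hsv[...,0]>5)&(hsv[...,0]<16)&(hsv[...,1]>150)&(z>.085)&(z<.13)&(abs(x-.52)<.06)&(abs(y+.297)<.035)
        print(n,m.sum(),np.median(W[m],0).round(4) if m.any() else '')
E
python3 -c "
from h import *
go();ball()"
```

```text
t 28.5333 p [ 0.5209 -0.2972  0.0673] yaw 7.46 grip -0.0002 0.5418959073722363 F [-0.8  0.8 -1.1] q [-41.  34.  77.  -0.  69.  42.]
side 0 
top 0
```

>>> jog_arm(targets=[[0.15,0,0,0,0,0],[0.3,0,0,0,0,0],[0.4,0,0,0,0,0],[0.4,0,0,0,0,0]])

```text
time_s: 28.97
position: [0.5214, -0.2972, 0.0673]
tool_rot: [[0.992, 0.129, -0.008], [0.129, -0.992, 0.001], [-0.008, -0.002, -1.0]]
ft_force: [-18.7, -3.3, 4.8]
grip_width: 0.0002
gripper_force: 9.4
```

```bash
python3 -c "
from h import *
go()
im=env.get_image('wrist');W=wcloud(im);x,y,z=np.moveaxis(W,-1,0);hsv=cv2.cvtColor(im['frame'],cv2.COLOR_RGB2HSV)
m=(hsv[...,0]>5)&(hsv[...,0]<16)&(hsv[...,1]>150)&(z>.08)&(z<.14);print(m.sum(),np.median(W[m],0),W[m].min(0),W[m].max(0)) if m.any() else print('none')"
```

```text
t 28.9667 p [ 0.5214 -0.2972  0.0673] yaw 7.44 grip 0.0002 9.428882449865341 F [-18.7  -3.3   4.8] q [-41.  34.  77.  -0.  70.  42.]
2000 [ 0.54538105 -0.29456694  0.116556  ] [ 0.53272095 -0.30429264  0.10768659] [ 0.55251297 -0.28545744  0.12061459]
```

The tool now meets 19 N with no further travel, and the ball sits at about (0.543, -0.295), the predicted end position. I back off, rise, and verify everything.

>>> jog_arm(targets=[[-1.5,0,0,0,0,0],[-3.5,0,0,0,0,0],[-3.5,0,-3,0,0,0],[-4,0,-6,0,0,0],[-6,2,-9,0,0,0],[-8,5,-10,0,0,0],[-10,8,-10,0,0,0],[-10,8,-10,0,0,0]])

```text
time_s: 29.68
position: [0.4341, -0.3944, 0.1687]
tool_rot: [[0.992, 0.125, 0.002], [0.125, -0.992, -0.004], [0.001, 0.005, -1.0]]
ft_force: [-0.1, 0.6, -0.6]
grip_width: 0.0001
gripper_force: 0.0
```

```bash
python3 -c "
from h import *
go();ball();mark()
im=env.get_image('top')
W=cloud(im);x,y,z=np.moveaxis(W,-1,0)
circs(W,(z>.092)&(z<.106)&(x>.55)&(y>-.12),'shelfcap')
circs(W,(z>.062)&(z<.075)&(x>.3)&(x<.5)&(y>-.1),'bench')
cv2.imwrite('pics/end.png',im['frame'][120:340,140:500,::-1])"
```

```text
t 29.6833 p [ 0.4341 -0.3944  0.1687] yaw 7.18 grip 0.0001 0.0 F [-0.1  0.6 -0.6] q [-54.  27.  72.  -0.  81.  29.]
side 46 [ 0.5364 -0.2878  0.1153]
top 101 [ 0.5384 -0.2945  0.116 ]
top red 11 [ 0.4589 -0.1805  0.0693]
top green 23 [ 0.4574 -0.1777  0.0657]
top key ((520.7552490234375, -202.44383239746094), (9.907575607299805, 42.64177703857422), 71.0989990234375)
side red 18 [ 0.4595 -0.181   0.0687]
side green 5 [ 0.4577 -0.1741  0.066 ]
side key ((519.2529907226562, -199.06626892089844), (11.2728853225708, 43.390480041503906), 71.27360534667969)
shelfcap [0.6261 0.1519] 0.0219 [0.626  0.1518 0.099 ]
shelfcap [0.6161 0.0884] 0.022 [0.6153 0.088  0.099 ]
shelfcap [0.6049 0.0247] 0.0221 [0.6045 0.0244 0.0991]
shelfcap [ 0.594  -0.0407] 0.022 [ 0.5939 -0.0404  0.0991]
bench [0.4327 0.1169] 0.0221 [0.4331 0.1164 0.0691]
bench [0.3772 0.0332] 0.0218 [0.3774 0.0328 0.069 ]
bench [ 0.3719 -0.0435] 0.0218 [ 0.3722 -0.0435  0.0692]
bench [0.3398 0.0987] 0.0218 [0.34   0.0986 0.069 ]
```

View pics/end.png

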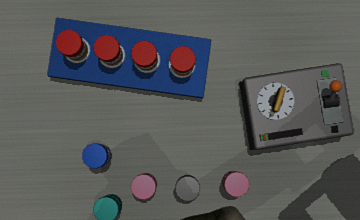

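The picture shows four red caps in a neat row, the marker in the green patch and the lever over at its green dot. The blue jar and the others are where they were.

```bash
python3 -c "
from rig import env
print(env.close_job())"
```

```text
the job is handed in; nothing more can be done
None
```

The job is handed in, at about 30 s of the 72 s: both red-capped jars stand within about 1.5 mm of their circles, the key is wound to its stop with the marker in the green patch, and the lever is over at its green dot; my first grasp slipped and briefly rocked one jar about 3 degrees, but it did not fall.

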